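# Shift the ring light's telescoping boom to the hole over the circuit board

## Task

The ring light stands one hole away from the circuit board: pinch the boom's outer sleeve across its sprung button so that the button is pushed in, and slide the sleeve towards the board until the button pops out through the next hole, with the light over the board. Before letting go make sure that the button has caught: lean on the sleeve the way it was going, then tug it back the way it came, each for about half a second with a steady pull of about a kilogram, never more than one and a half. Leave the board, the slide and the other things on the stand and bench where they are.

Things in the scene. Friction and masses are not known exactly. Their poses are not given: they have to be found in the camera images.
- stand: Inspection stand, fixed to the bench: dark grey plate 240 (its x) x 440 (its y) x 16 mm; a 25 mm column, 204 mm high, at its +y end carries a light boom along the stand's -y at stand x = 0, axis 165 mm above the bench: a fixed inner tube (20 mm square) and on it an aluminium sleeve (25 mm square, 2 mm wall, 260 mm long) with the light. Origin: centre of the plate's underside.
- sleeve: Aluminium outer sleeve that slides on the boom. Origin on the boom's axis at its middle hole, axes as the stand's. Three 12 mm shop-drilled holes in its +x side, 40 mm apart but up to 2 mm out, travel past the fixed button; the button is found in the middle one, with up to 1.5 mm of play either way. Off the pushed-in button it slips with 5 to 13 N, slides with 2 to 4 N, and jumps on 0.5 mm as the button pops out. Stops at 47 mm.
- button (a joint): How far the button is pushed in, m: 0 = out, 3.5 mm proud of the sleeve's side, locking it (it does not give way to a pull on the sleeve); 0.0035 = flush with the sleeve's side, when a pull on the sleeve makes the domed button slip under the wall; about 0.0055 = hidden under the wall. Its spring pushes with 2 to 4 N.
- button_tip (a point): Tip of the sprung steel button (9 mm round, domed) on the boom's side that faces the stand's +x, at the boom axis's height, 16 mm from that axis when out, 150 mm from the column. The fingers close on it from above, across the sleeve (25 mm, 28.5 mm over the button), one pad on the button; the boom is clear for 80 mm to either side of it, and above.
- light_center (a point): Centre of the underside of the black ring light (84 mm outside, 50 mm inside, 20 mm high) hanging under the sleeve's outer end, straight under the boom's axis, 170 mm farther out than the sleeve's middle hole, about 115 mm above the bench.
- board_center (a point): Centre of the green circuit board (64 x 40 x 2 mm, with chips and a white connector, 7 mm high over all), loose on the plate under the boom, about 40 mm along the boom from where the light is found, on the column's side or on the far side; the calibration slide lies on the other.
- slide_center (a point): Centre of the aluminium calibration slide (76 x 26 x 5 mm, a round glass window in the middle), lying loose on the plate.
- loupe_center (a point): Middle of the steel loupe (40 mm wide, 44 mm high) standing on the plate near the column.
- blower_center (a point): Middle of the rubber dust blower (56 mm wide, 100 mm high) standing on the bench.
- tray_center (a point): Middle of the grey parts tray (80 x 120 x 25 mm) on the bench.
There are look-alikes about, which are no part of the job. Of the things that look like the part that bears board_center, the middle-sized one is meant.

How it is judged:
On the way, in this order (a step that is already met when the one before it is completed fails the run):
1. the button is pushed in and the sleeve is slid off its middle hole (value of joint button above 0.0045 m and (y of sleeve in the frame of stand below 0.022 m or y of sleeve in the frame of stand above 0.038 m)), for 0.05 s.
2. with the button popped out through the hole that puts the light over the board, the sleeve is pressed onward against it with at least 5 N for 0.3 s (value of joint button below 0.0012 m and horizontal distance between light_center and board_center below 0.008 m and contact force between button and sleeve above 5 N and (y of sleeve in the frame of stand below -0.0122 m or y of sleeve in the frame of stand above 0.0688 m)), for 0.3 s.
3. then it is tugged back against it with at least 5 N for 0.3 s (value of joint button below 0.0012 m and horizontal distance between light_center and board_center below 0.008 m and contact force between button and sleeve above 5 N and y of sleeve in the frame of stand between -0.0112 and 0.0678 m), for 0.3 s.
At the end, for the whole second after the job is handed in: The button stands out through the sleeve's hole (pushed in by less than 1.2 mm), the centre of the ring light is within 8 mm, seen from above, of the circuit board's centre, the sleeve is at rest and released (value of joint button below 0.0012 m and horizontal distance between light_center and board_center below 0.008 m and linear speed of sleeve below 0.004 m/s); the robot touches nothing.
It fails at once if the sleeve wrenched against the button with more than 18 N (contact force between button and sleeve above 18 N).
It fails at once if the circuit board moved by more than 6 mm (distance of board_center from where it was at the start of the episode above 0.006 m).
It fails at once if the calibration slide moved by more than 6 mm (distance of slide_center from where it was at the start of the episode above 0.006 m).
It fails at once if the loupe, blower or tray moved by more than 15 mm (distance of any of loupe_center, blower_center, tray_center from where it was at the start of the episode above 0.015 m).
It also fails if it takes over 51 s, if anything falls off the work surface, if the arm or the gripper's body presses on something with over 40 N, if the wrist force passes 120 N, or if a joint passes its speed limit or range.

## Robot

A 7-joint arm with a two-finger parallel gripper is mounted at the origin on the work surface. World frame = base frame: x ahead of the robot, y to its left, z up, the work surface at z = 0. Lengths are in m, angles in rad, forces in N, time in s.
With the tool pointing down it reaches from about 0.4 to 0.85 m from the base axis. Payload 10.4 kg.
Tool frame: the origin (TCP) lies midway between the tips of the shut fingers; the grasp point (between the pads) lies 19 mm behind it; z points along the fingers, x is the direction in which the jaws open and shut, and the axes are right-handed (so a half turn about z gives the same grasp; the last joint's range is limited). The gripper opens to 85 mm and grips with 20 to 120 N. Pads are 22 mm wide; open, the fingers measure 114 mm over their backs; the gripper's body (76 mm by 85 mm) begins 54 mm behind the grasp point. The pads swing forward as they close: fully open they stand 13 mm farther back than shut.
Start: joints at [1.25, 0.332, -0.065, 1.46, 0.022, 1.35, -0.088], TCP at [0.183, -0.598, 0.231] pointing down, gripper open.
Joint ranges: [-2.6, 2.6], [-0.5, 2.12], [-1.47, 1.34], [0.16, 2.42], [-1.27, 4.41], [0.06, 2.06], [-2.6, 2.6]. Speed limits (rad/s): [2.22, 2.22, 2.79, 2.79, 3.14, 3.14, 3.14].

## Interface

Orientations are given as a unit quaternion [x, y, z, w].
In Python, from workcell import manip, cams gives the robot as it stands.
- The arm moves only by the tool move_arm, never from a script. Its argument "moves" is a list of rows, each a list of 7 numbers: the turn, a rotation vector about the tool's x, y, z in degrees, then the shift along the tool's x, y, z in m, then the finger opening in m, from 0 to 0.0854. A call has 1 to 10 rows; each row is the pose to reach, as a shift and turn from the pose commanded when the call began, along the tool's axes at that moment; what a row does not reach only later rows make up. A row lasts 1/10 s, in which the tool goes at most 50 mm and 8.59 degrees, less where a joint would pass 70% of its speed; a pose out of reach is approached as far as the arm can. A call with a gripper value outside its range is refused whole. The fingers move at their own pace and stop on an object; "grip_force" is the grip in N (left out, the last holds). Time passes only in rows, so rows that repeat a pose let the fingers close. It gives the time, the measured TCP pose, the force and the opening at its end, in the units of the state.
- manip.get_obs(): the state, without advancing time (a new reading comes with each control period).
- cams.camera(name): name is "scene" or "side" or "wrist"; returns the picture (384x512x3 uint8, red, green, blue); there is no depth.
- cams.camera_params(name): a dict with "fx", "fy", "cx", "cy" (pixels), "xyz" and "rotation" of the camera in the world. Camera axes: x right, y up, looking along -z (the intrinsics and any distortion apply to the point x, -y, -z); pixel columns grow to the right and rows downward; lengths in m; the calibration is good to about 2 mm. A picture is of the moment at which its call begins: read the wrist's pose just before it. camera_params takes no time and is no camera call; for the wrist camera it gives the pose at the moment of the call.
- manip.hand_in(): hands the job in, once; it reports no verdict.
The state is a dict: "clock": time; "joint_pos": joint angles; "joint_velocities": joint speeds; "tau": joint torques, N m; "position": TCP position; "ee_rot": TCP orientation; "ft_force": force on the tool from outside, world axes, zero at the start; "torque": the same for the moment, N m; "grip_width": opening from 0.0 (shut) to 1.0 (fully open).
Only numpy, scipy, OpenCV 4.12 (cv2) and the standard library are available. Lean on these libraries where they do the work, as an engineer would, in place of code of your own. Each camera call takes 0.05 s, during which the arm holds its last target. There are 200 camera calls.

## Working session

There is one attempt and no reset: what is moved stays moved. The work goes in short steps, Python scripts to look and compute and a tool call to move; the robot and the scene stay as the last step left them, time stands still between calls to the robot, and variables do not carry over. Pictures are saved under pics/ and viewed, about 8 in all and at most 12, crops included, and the job is handed in when it is done.

Besides the shell and the picture viewer there is one more tool, called after "Call:" as a command line: name --pt "numbers of a row" for each row, then --argument value for the rest. move_arm: Moves the arm, as the interface text tells. Its arguments: {"type":"object","properties":{"moves":{"type":"array","items":{"type":"array","items":{"type":"number"}}},"grip_force":{"type":"number"}},"required":["moves"]}

```bash
mkdir -p pics; ls; python3 - <<'E'
from workcell import manip, cams
import cv2, numpy as np
for n in ["scene","side"]:
    im=cams.camera(n); cv2.imwrite(f"pics/{n}0.png",im[:,:,::-1]); p=cams.camera_params(n); print(n,p)
a=cv2.imread("pics/scene0.png");
cv2.imwrite("pics/scene0b.png",cv2.resize(a,(800,600),interpolation=cv2.INTER_CUBIC))
a=cv2.imread("pics/side0.png");
cv2.imwrite("pics/side0b.png",cv2.resize(a,(800,600),interpolation=cv2.INTER_CUBIC))
print(manip.get_obs())
E
```

```text
pics
scene {'fx': 368.4784523298199, 'fy': 368.4784523298199, 'cx': 251.9957084744931, 'cy': 190.11201786687568, 'xyz': array([ 1.20612275, -0.44528102,  0.8886488 ]), 'rotation': array([0.32855939, 0.20235837, 0.48441484, 0.78513826])}
side {'fx': 366.46356881368695, 'fy': 366.46356881368695, 'cx': 252.54602594774522, 'cy': 188.32111418984135, 'xyz': array([ 0.42553647, -0.83940742,  0.87341057]), 'rotation': array([ 0.381555  , -0.0370124 , -0.06177103,  0.92153687])}
{'clock': 0.1, 'joint_pos': array([ 1.25039767,  0.33281889, -0.06467552,  1.46087984,  0.02157194,
        1.34991214, -0.08852392]), 'joint_velocities': array([ 1.84800794e-03, -2.18264225e-03,  8.50757970e-04, -1.28707081e-03,
       -1.27330379e-03, -7.26940556e-05,  7.91515233e-05]), 'tau': array([ 2.33993880e-03, -6.26744628e+01,  4.97903978e-02, -3.92429852e+01,
        1.62456022e-02,  7.06867766e-03, -3.60518186e-05]), 'position': array([ 0.1832732 , -0.59715737,  0.2305783 ]), 'ee_rot': array([ 8.04171577e-01, -5.94396868e-01, -5.44617777e-04, -3.76573256e-04]), 'ft_force': array([ 0.37755999, -0.42068945, -0.05246399]), 'torque': array([0.01888918, 0.02417169, 0.00594777]), 'grip_width': 1.0004578459088835}
```

View pics/scene0b.png

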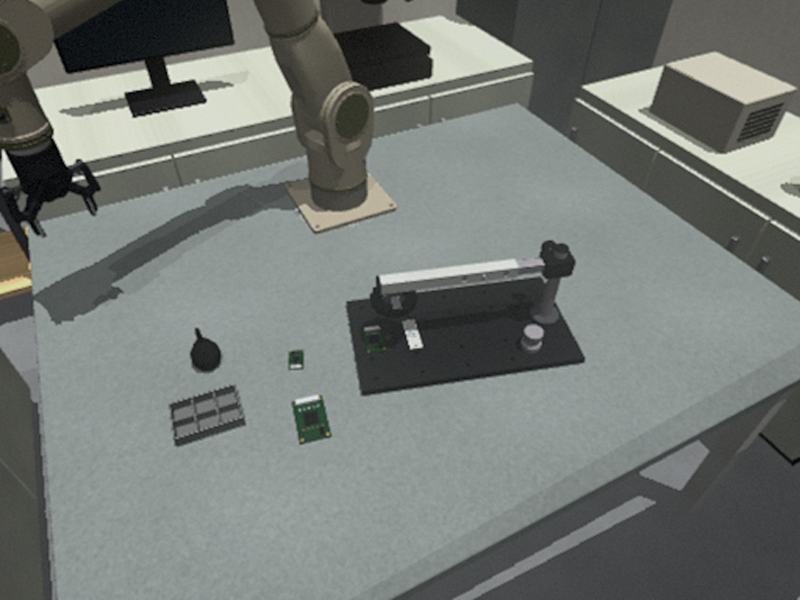

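View pics/side0b.png

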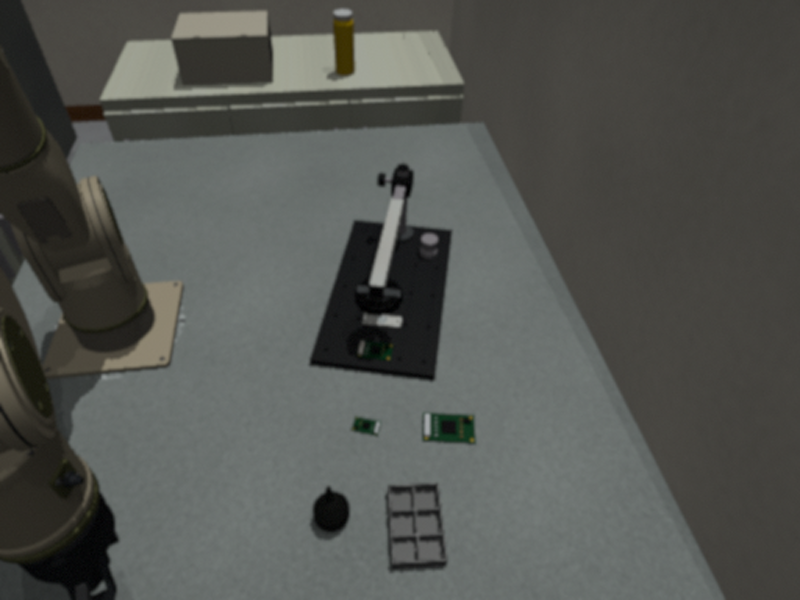

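Candidates for the board (scene 800-px view): small one at (296,359) and large one at (311,418), both on the bench, and one on the plate at (374,338). The one on the plate should be the middle-sized. The slide is at (412,334). The light, at about (393,300), hangs high above both. I'll measure these and crop to check.

```bash
cat > h.py <<'E'
import numpy as np, cv2
from scipy.spatial.transform import Rotation as R
def ray(p,uv):
    d=np.array([(uv[0]-p['cx'])/p['fx'],-(uv[1]-p['cy'])/p['fy'],-1.])
    return np.array(p['xyz']),R.from_quat(p['rotation']).apply(d)
def onz(p,uv,z):
    o,d=ray(p,uv); return o+d*(z-o[2])/d[2]
def tri(p1,a,p2,b):
    o1,d1=ray(p1,a);o2,d2=ray(p2,b)
    s=np.linalg.lstsq(np.c_[d1,-d2],o2-o1,rcond=None)[0]
    x,y=o1+s[0]*d1,o2+s[1]*d2
    return (x+y)/2,np.linalg.norm(x-y)
def proj(p,X):
    c=R.from_quat(p['rotation']).inv().apply(np.array(X)-p['xyz']); 
    return np.array([p['cx']-p['fx']*c[...,0]/c[...,2],p['cy']+p['fy']*c[...,1]/c[...,2]]).T
E
python3 - <<'E'
from workcell import cams
from h import *
np.set_printoptions(precision=4,suppress=True)
P={n:cams.camera_params(n) for n in("scene","side")}
k=.64
Q={"scene":[(348,300),(363,391),(582,361),(525,266)],"side":[(313,363),(434,376),(452,230),(355,222)]}
# order scene: robot-side -y, far -y, far +y, robot +y
for n in P: 
    c=np.array([onz(P[n],np.array(q)*k,.016 ) for q in Q[n]]); print(n,"plate\n",c, "sides",np.linalg.norm(np.roll(c,-1,0)-c,axis=1),"ctr",c.mean(0))
for nm,a,b,z in [("board",(374,338),(375,350),.02),("slide",(412,334),(382,321),.021),("sboard",(296,359),(366,426),.003),("lboard",(311,418),(449,428),.003)]:
    print(nm,onz(P["scene"],np.array(a)*k,z),onz(P["side"],np.array(b)*k,z))
for nm,a,b in [("sleeve end top",(381,283),(381,288)),("boom cap",(556,245),(403,170)),("light",(393,300),(379,297))]:
    print(nm,tri(P["scene"],np.array(a)*k,P["side"],np.array(b)*k))
a=cv2.imread("pics/scene0.png")[150:290,110:380]; b=cv2.imread("pics/side0.png")[90:290,190:310]
for n in P:
    im=cv2.imread(f"pics/{n}0.png");hsv=cv2.cvtColor(im,cv2.COLOR_BGR2HSV)
    m=cv2.inRange(hsv,(40,80,30),(90,255,255)); m=cv2.morphologyEx(m,cv2.MORPH_CLOSE,np.ones((5,5)))
    N,_,st,ce=cv2.connectedComponentsWithStats(m)
    for i in range(1,N):
        if st[i,4]>25: print(n,"green",ce[i]/k,st[i],onz(P[n],ce[i],.02))
a=cv2.resize(a,None,fx=2.2,fy=2.2,interpolation=cv2.INTER_CUBIC); b=cv2.resize(b,None,fx=1.8,fy=1.54,interpolation=cv2.INTER_CUBIC)
cv2.imwrite("pics/c1.png",np.hstack([a,b[:a.shape[0]] if b.shape[0]>=a.shape[0] else cv2.copyMakeBorder(b,0,a.shape[0]-b.shape[0],0,0,0)])[:600,:800])
E
```

```text
scene plate
 [[ 0.3797 -0.1396  0.016 ]
 [ 0.6116 -0.2099  0.016 ]
 [ 0.7373  0.1995  0.016 ]
 [ 0.4598  0.2655  0.016 ]] sides [0.2423 0.4282 0.2853 0.413 ] ctr [0.5471 0.0289 0.016 ]
side plate
 [[ 0.3867 -0.1541  0.016 ]
 [ 0.6078 -0.2128  0.016 ]
 [ 0.7333  0.2082  0.016 ]
 [ 0.5056  0.2659  0.016 ]] sides [0.2287 0.4394 0.2349 0.4364] ctr [0.5583 0.0268 0.016 ]
board [ 0.506  -0.1374  0.02  ] [ 0.506  -0.1405  0.02  ]
slide [ 0.5314 -0.0647  0.021 ] [ 0.5288 -0.0683  0.021 ]
sboard [ 0.473  -0.2926  0.003 ] [ 0.4718 -0.2947  0.003 ]
lboard [ 0.6148 -0.315   0.003 ] [ 0.6151 -0.3174  0.003 ]
sleeve end top (array([ 0.5179, -0.1261,  0.1738]), np.float64(0.004273354499957588))
boom cap (array([0.6044, 0.1914, 0.207 ]), np.float64(0.007488678901297623))
light (array([ 0.5186, -0.1009,  0.1229]), np.float64(0.0007253750989506204))
scene green [374.1797 347.7344] [234 218  12   8  40] [ 0.5292 -0.148   0.02  ]
scene green [295.6321 356.9602] [185 225   9   8  44] [ 0.482  -0.2944  0.02  ]
scene green [310.8692 422.1055] [188 256  23  28 366] [ 0.6341 -0.3207  0.02  ]
side green [386.6689 353.9561] [243 222   9   9  47] [ 0.527 -0.153  0.02 ]
side green [451.4183 427.9687] [274 265  29  18 390] [ 0.6156 -0.3281  0.02  ]
side green [363.4665 425.0966] [226 268  14   9  97] [ 0.4668 -0.303   0.02  ]
```

View pics/c1.png

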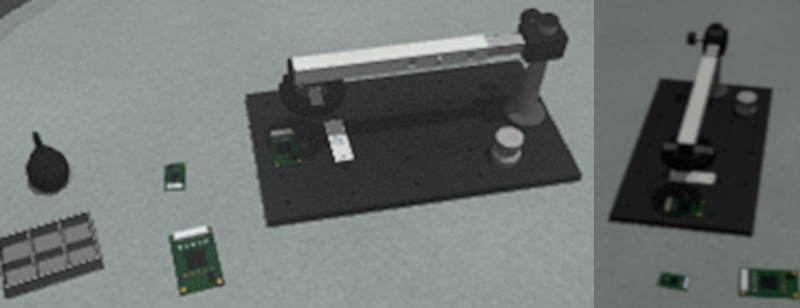

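The crop confirms it. The middle-sized board is on the plate, on the far (-y) side, and the slide is on the column side. The stand's yaw is about -16.6° with its centre near (0.558, 0.027), so the sleeve must go along the stand's -y. The button should be near (0.582, 0.051, 0.165). I'll move above it first.

Call:
move_arm --pt "0 0 0 0 0 -0.05 0.085" --pt "0 0 -56.4 -0.512 -0.558 -0.05 0.085" --pt "0 0 -56.4 -0.512 -0.558 -0.05 0.085" --pt "0 0 -56.4 -0.512 -0.558 -0.05 0.085" --pt "0 0 -56.4 -0.512 -0.558 -0.05 0.085" --pt "0 0 -56.4 -0.512 -0.558 -0.05 0.085" --pt "0 0 -56.4 -0.512 -0.558 -0.05 0.085" --pt "0 0 -56.4 -0.512 -0.558 -0.05 0.085" --pt "0 0 -56.4 -0.512 -0.558 -0.05 0.085" --pt "0 0 -56.4 -0.512 -0.558 -0.05 0.085"

```text
clock: 1.1
position: [0.4115, -0.2074, 0.2812]
ee_rot: [0.99, -0.144, -0.0, 0.0]
ft_force: [1.1, -1.0, -0.3]
grip_width: 0.998
```

Call:
move_arm --pt "0 0 0 0.0737 -0.2965 0 0.085" --pt "0 0 0 0.0737 -0.2965 0 0.085" --pt "0 0 0 0.0737 -0.2965 0 0.085" --pt "0 0 0 0.0737 -0.2965 0 0.085" --pt "0 0 0 0.0737 -0.2965 0 0.085" --pt "0 0 0 0.0737 -0.2965 0 0.085" --pt "0 0 0 0.0737 -0.2965 0 0.085" --pt "0 0 0 0.0737 -0.2965 0 0.085"

```text
clock: 1.9
position: [0.5661, 0.0556, 0.2805]
ee_rot: [0.99, -0.142, -0.001, -0.0]
ft_force: [-0.7, -0.8, 0.5]
grip_width: 0.995
```

```bash
python3 - <<'E'
from workcell import manip,cams
from h import *
import json
o=manip.get_obs(); p=cams.camera_params("wrist"); im=cams.camera("wrist")
print(o['clock'],o['position'],o['ft_force'],p)
json.dump({k:np.array(v).tolist() for k,v in p.items()},open("w1.json","w"))
cv2.imwrite("pics/w1.png",im[:,:,::-1]); cv2.imwrite("pics/w1b.png",cv2.resize(im[:,:,::-1],(800,600),interpolation=cv2.INTER_CUBIC))
t=np.deg2rad(-16.6);ux=np.array([np.cos(t),np.sin(t)]);uy=np.array([-np.sin(t),np.cos(t)])
c=np.array([.558,.027])
for nm,x,y,z in [("btn",.016,.03,.165),("axistop",0,.03,.1775),("col",0,.18,.2),("board",0,-.174,.02)]:
    print(nm,proj(p,[*(c+x*ux+y*uy),z])/.64)
E
```

```text
1.9 [0.56610781 0.05558788 0.28054948] [-0.68808073 -0.79319011  0.51032841] {'fx': 283.0085931246837, 'fy': 283.0085931246837, 'cx': 256.78389180675697, 'cy': 193.37935923405996, 'xyz': array([0.58929162, 0.13289868, 0.42217339]), 'rotation': array([-0.15744164,  0.02346129, -0.14013276,  0.97725355])}
btn [428.04654225 294.93244703]
axistop [401.77416847 301.21023757]
col [403.49565965 -15.67247262]
board [400.90039263 436.92842129]
```

View pics/w1b.png

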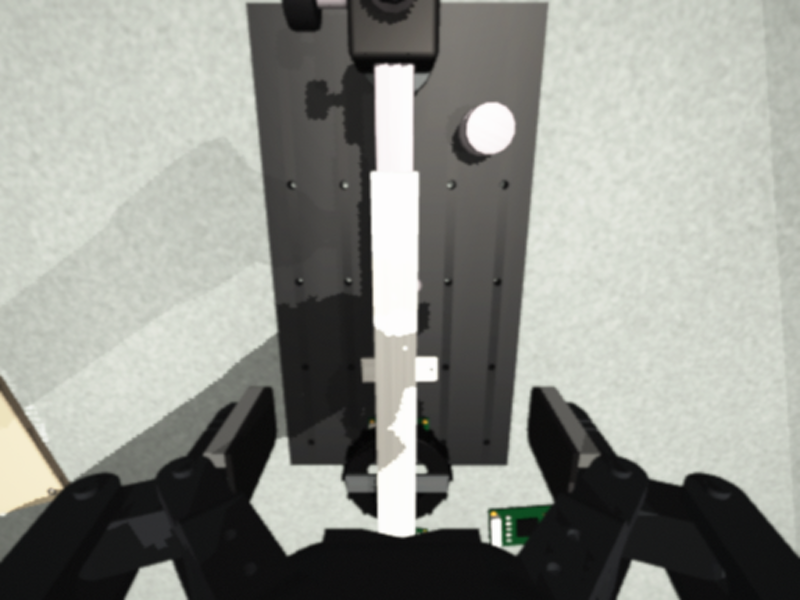

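```bash
python3 - <<'E'
from h import *
import json
p={k:np.array(v) for k,v in json.load(open("w1.json")).items()}
g=cv2.cvtColor(cv2.imread("pics/w1.png"),cv2.COLOR_BGR2GRAY).astype(int)
C=[]
for r in list(range(115,180,5))+list(range(182,210,4)):
    e=np.diff(g[r]).astype(int); l=225+np.argmax(e[225:255])+.5; q=255+np.argmin(e[255:285])+.5
    a,b=onz(p,(l+.0,r),.1775),onz(p,(q,r),.1775); C.append([*((a+b)/2)[:2],np.linalg.norm(a-b)])
C=np.array(C); print(C[::4].round(4))
v=np.polyfit(C[:,1],C[:,0],1); print("dx/dy",v,"yaw",-np.degrees(np.arctan(v[0])), "axis x at y=.0556",np.polyval(v,.0556))
for uv in [(418.5,286),(418,282),(418,290)]: print(onz(p,np.array(uv)*.64,.165))
print(g[176:194,262:274])
E
```

```text
[[0.5816 0.1225 0.0259]
 [0.5769 0.1067 0.0264]
 [0.5724 0.0901 0.0261]
 [0.5669 0.073  0.0259]
 [0.5622 0.0558 0.0255]]
dx/dy [0.29132059 0.54603198] yaw -16.24192892300944 axis x at y=.0556 0.5622294095961498
[0.57784834 0.05826676 0.165     ]
[0.57823583 0.06077107 0.165     ]
[0.57687596 0.05591804 0.165     ]
[[253 253 253 252 236 164 101  86  86  86  86  86]
 [253 253 253 252 237 165 103  86  85  86  86  86]
 [253 253 253 252 239 175 111  89  85  85  85  85]
 [253 253 253 252 243 198 136 100  87  86  84  85]
 [253 253 253 253 246 216 163 117  91  85  85  85]
 [253 253 253 253 247 224 179 131  97  86  85  85]
 [253 253 253 253 247 226 184 138 101  86  85  85]
 [253 253 253 253 247 224 181 135  99  86  85  84]
 [253 253 253 253 246 219 169 122  93  85  84  84]
 [253 253 253 252 244 204 145 105  87  84  84  84]
 [253 253 253 252 240 182 116  90  84  84  83  83]
 [253 253 253 252 237 166 100  85  83  82  83  83]
 [253 253 253 252 235 162  98  84  82  83  83  83]
 [253 253 253 252 236 161  98  84  82  83  82  83]
 [253 253 253 252 235 162  98  82  82  82  83  82]
 [253 253 253 252 236 161  98  83  82  81  81  82]
 [253 253 253 252 235 161  96  81  79  76  77  80]
 [253 253 253 252 234 156  90  71  67  59  64  69]]
```

The picture shows the sleeve axis at column ~396, the button bump at (419,285) on the sleeve's right side, and the light and board farther down. The axis point at the button is about (0.5646, 0.0635), with a yaw of -16.2°. I'll descend there.

Call:
move_arm --pt "0 0 -0.3 -0.0037 -0.0072 0.03 0.07" --pt "0 0 -0.3 -0.0037 -0.0072 0.07 0.06" --pt "0 0 -0.3 -0.0037 -0.0072 0.11 0.05" --pt "0 0 -0.3 -0.0037 -0.0072 0.137 0.045" --pt "0 0 -0.3 -0.0037 -0.0072 0.137 0.04" --pt "0 0 -0.3 -0.0037 -0.0072 0.137 0.04" --grip_force 30

```text
clock: 2.55
position: [0.5648, 0.0603, 0.1453]
ee_rot: [0.99, -0.142, 0.0, 0.0]
ft_force: [-0.4, -0.1, 0.2]
grip_width: 0.466
```

```bash
python3 - <<'E'
from workcell import manip,cams
from h import *
o=manip.get_obs(); im=cams.camera("wrist")[:,:,::-1]
print(o['clock'],o['position'],o['ee_rot'],o['ft_force'],o['grip_width'])
cv2.imwrite("pics/w2.png",im); cv2.imwrite("pics/w2b.png",cv2.resize(im,(800,600),interpolation=cv2.INTER_CUBIC))
E
```

```text
2.55 [0.56480937 0.0603122  0.14529997] [ 9.89835800e-01 -1.42214346e-01  2.39336156e-04  3.34120149e-04] [-0.43076587 -0.07097468  0.22130431] 0.4660545298577963
```

View pics/w2b.png

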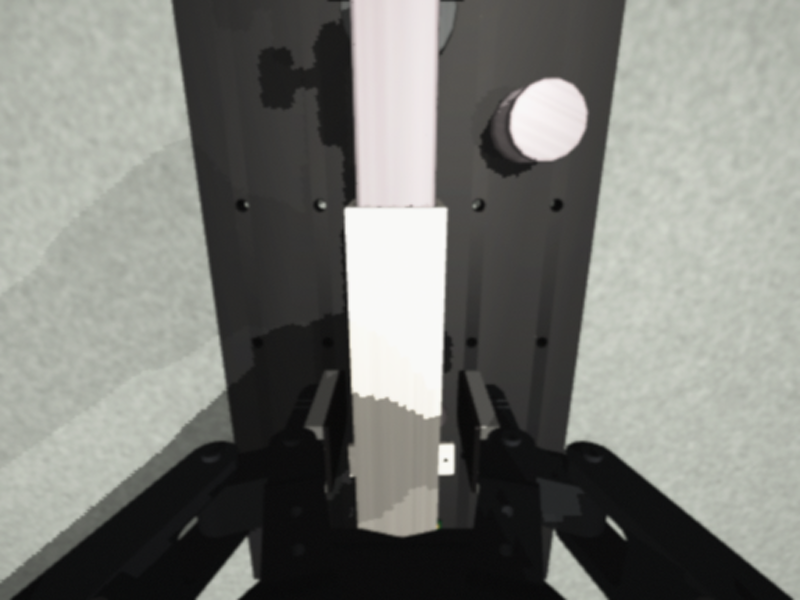

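The fingers straddle the sleeve, with inner pads at columns 338 and 460 and sleeve edges at 351 and 442. The button is about 3 mm nearer the column than the pads' middle, so I'll shift by that and close.

Call:
move_arm --pt "0 0 0 -0.0005 -0.003 0 0.04" --pt "0 0 0 -0.0005 -0.003 0 0.032" --pt "0 0 0 -0.0005 -0.003 0 0.026" --pt "0 0 0 -0.0005 -0.003 0 0.02" --pt "0 0 0 -0.0005 -0.003 0 0.015" --pt "0 0 0 -0.0005 -0.003 0 0.015" --pt "0 0 0 -0.0005 -0.003 0 0.015" --pt "0 0 0 -0.0005 -0.003 0 0.015" --grip_force 35

```text
clock: 3.4
position: [0.5648, 0.0656, 0.1455]
ee_rot: [0.99, -0.141, 0.0, -0.0]
ft_force: [-5.9, 0.9, 10.0]
grip_width: 0.285
```

Call:
move_arm --pt "0 0 0 -0.0003 0 -0.0003 0.015" --pt "0 0 0 -0.0003 0.001 -0.0005 0.015" --pt "0 0 0 -0.0003 0.002 -0.0005 0.015" --pt "0 0 0 -0.0003 0.002 -0.0005 0.015"

```text
clock: 3.8
position: [0.5644, 0.064, 0.1456]
ee_rot: [0.99, -0.141, 0.0, -0.001]
ft_force: [-3.0, 4.1, 6.3]
grip_width: 0.284
```

Call:
move_arm --pt "0 0 0 0 0.001 0 0.015" --pt "0 0 0 0 0.002 0 0.015" --pt "0 0 0 0 0.003 0 0.015" --pt "0 0 0 0 0.003 0 0.015"

```text
clock: 4.2
position: [0.5636, 0.0612, 0.1455]
ee_rot: [0.99, -0.141, 0.0, -0.001]
ft_force: [-0.8, 3.8, 6.6]
grip_width: 0.288
```

Call:
move_arm --pt "0 0 0 0 0.002 0 0.015" --pt "0 0 0 0 0.004 0 0.015" --pt "0 0 0 0 0.006 0 0.015" --pt "0 0 0 0 0.008 0 0.015" --pt "0 0 0 0 0.01 0 0.015" --pt "0 0 0 0 0.012 0 0.015" --pt "0 0 0 0 0.014 0 0.015" --pt "0 0 0 0 0.016 0 0.015" --pt "0 0 0 0 0.018 0 0.015" --pt "0 0 0 0 0.02 0 0.015"

```text
clock: 5.2
position: [0.558, 0.042, 0.1456]
ee_rot: [0.99, -0.141, 0.0, -0.001]
ft_force: [-2.0, 4.8, 7.6]
grip_width: 0.287
```

```bash
cat > look.py <<'E'
from workcell import manip,cams
from h import *
import sys
o=manip.get_obs(); im=cams.camera("wrist")[:,:,::-1]
cv2.imwrite(f"pics/{sys.argv[1]}.png",im)
q=np.array([-.282,-.959,0])
print(o['clock'],o['position'],"Fslide",o['ft_force']@q,"s",o['position']@q,o['grip_width'])
for f in ["w2",sys.argv[1]]:
    g=cv2.cvtColor(cv2.imread(f"pics/{f}.png"),cv2.COLOR_BGR2GRAY)[:,228:232].mean(1)
    e=np.diff(g); k=[(i,int(e[i])) for i in range(20,250) if abs(e[i])>25]; print(f,"edges at col 230:",k[:12])
    g=cv2.cvtColor(cv2.imread(f"pics/{f}.png"),cv2.COLOR_BGR2GRAY)[110:170,250:256].mean(1); print(g[10:40:2].astype(int))
E
python3 look.py w3
```

```text
5.2 [0.55796006 0.0420335  0.14555021] Fslide -4.053215908668239 s -0.1976548660660579 0.2868669445808811
w2 edges at col 230: [(132, 42)]
[225 225 225 224 225 223 212 247 249 249 249 249 249 249 249]
w3 edges at col 230: [(144, 72), (145, 45)]
[221 222 222 222 222 221 222 222 222 222 222 220 179 246 251]
```

The sleeve is travelling with the hand: about 24 mm so far, and its end edge stays fixed relative to the hand. I'll go on quickly at first, then creep.

Call:
move_arm --pt "0 0 0 0 0.002 0 0.015" --pt "0 0 0 0 0.004 0 0.015" --pt "0 0 0 0 0.006 0 0.015" --pt "0 0 0 0 0.008 0 0.015" --pt "0 0 0 0 0.0095 0 0.015" --pt "0 0 0 0 0.0105 0 0.015" --pt "0 0 0 0 0.0105 0 0.015"

```text
clock: 5.95
position: [0.5548, 0.0314, 0.1456]
ee_rot: [0.99, -0.141, 0.0, -0.0]
ft_force: [-3.5, 2.9, 8.4]
grip_width: 0.286
```

Call:
move_arm --pt "0 0 0 0 0.0003 0 0.015" --pt "0 0 0 0 0.0006 0 0.015" --pt "0 0 0 0 0.0009 0 0.015" --pt "0 0 0 0 0.0012 0 0.015" --pt "0 0 0 0 0.0012 0 0.015"

```text
clock: 6.45
position: [0.5546, 0.0307, 0.1455]
ee_rot: [0.99, -0.141, 0.0, -0.001]
ft_force: [-2.8, 4.3, 6.3]
grip_width: 0.289
```

Call:
move_arm --pt "0 0 0 0 0.0003 0 0.015" --pt "0 0 0 0 0.0006 0 0.015" --pt "0 0 0 0 0.0009 0 0.015" --pt "0 0 0 0 0.001 0 0.015" --pt "0 0 0 0 0.001 0 0.015"

```text
clock: 6.95
position: [0.5543, 0.0295, 0.1455]
ee_rot: [0.99, -0.141, 0.0, -0.0]
ft_force: [-3.9, 3.2, 8.7]
grip_width: 0.287
```

Call:
move_arm --pt "0 0 0 0 0.0003 0 0.015" --pt "0 0 0 0 0.0006 0 0.015" --pt "0 0 0 0 0.0008 0 0.015" --pt "0 0 0 0 0.0008 0 0.015"

```text
clock: 7.35
position: [0.554, 0.0286, 0.1455]
ee_rot: [0.99, -0.141, 0.0, -0.0]
ft_force: [-3.9, 2.9, 8.3]
grip_width: 0.286
```

Call:
move_arm --pt "0 0 0 0 0.0003 0 0.015" --pt "0 0 0 0 0.0006 0 0.015" --pt "0 0 0 0 0.0008 0 0.015" --pt "0 0 0 0 0.0008 0 0.015"

```text
clock: 7.75
position: [0.5536, 0.0273, 0.1455]
ee_rot: [0.99, -0.141, -0.0, 0.0]
ft_force: [-5.6, 0.6, 9.7]
grip_width: 0.286
```

The resistance dropped and the hand jumped forward, so the button has probably popped. I'll creep on to feel for the catch.

Call:
move_arm --pt "0 0 0 0 0.0003 0 0.015" --pt "0 0 0 0 0.0005 0 0.015" --pt "0 0 0 0 0.0005 0 0.015"

```text
clock: 8.05
position: [0.5534, 0.0267, 0.1455]
ee_rot: [0.99, -0.141, -0.0, 0.0]
ft_force: [-6.7, 1.3, 9.1]
grip_width: 0.288
```

Call:
move_arm --pt "0 0 0 0 0.0003 0 0.015" --pt "0 0 0 0 0.0005 0 0.015" --pt "0 0 0 0 0.0005 0 0.015"

```text
clock: 8.35
position: [0.5533, 0.0261, 0.1455]
ee_rot: [0.99, -0.141, -0.0, 0.0]
ft_force: [-6.0, 0.8, 10.5]
grip_width: 0.284
```

Call:
move_arm --pt "0 0 0 0 0.0003 0 0.015" --pt "0 0 0 0 0.0005 0 0.015" --pt "0 0 0 0 0.0005 0 0.015"

```text
clock: 8.65
position: [0.5532, 0.0259, 0.1455]
ee_rot: [0.99, -0.141, 0.0, 0.0]
ft_force: [-4.7, 1.1, 10.2]
grip_width: 0.287
```

Call:
move_arm --pt "0 0 0 0 0.0003 0 0.015" --pt "0 0 0 0 0.0005 0 0.015" --pt "0 0 0 0 0.0005 0 0.015"

```text
clock: 8.95
position: [0.5532, 0.0257, 0.1455]
ee_rot: [0.99, -0.141, 0.0, -0.0]
ft_force: [-4.0, 2.7, 9.0]
grip_width: 0.287
```

Call:
move_arm --pt "0 0 0 0 0.0003 0 0.015" --pt "0 0 0 0 0.0005 0 0.015" --pt "0 0 0 0 0.0005 0 0.015"

```text
clock: 9.25
position: [0.5531, 0.0254, 0.1455]
ee_rot: [0.99, -0.141, 0.0, -0.0]
ft_force: [-4.5, 3.0, 8.0]
grip_width: 0.285
```

Call:
move_arm --pt "0 0 0 0 0.0005 0 0.015" --pt "0 0 0 0 0.001 0 0.015" --pt "0 0 0 0 0.001 0 0.015"

```text
clock: 9.55
position: [0.5528, 0.0244, 0.1456]
ee_rot: [0.99, -0.141, 0.0, -0.0]
ft_force: [-3.4, 3.0, 8.2]
grip_width: 0.284
```

Call:
move_arm --pt "0 0 0 0 0.0005 0 0.015" --pt "0 0 0 0 0.0007 0 0.015" --pt "0 0 0 0 0.0007 0 0.015"

```text
clock: 9.85
position: [0.5526, 0.0238, 0.1455]
ee_rot: [0.99, -0.141, 0.0, -0.0]
ft_force: [-4.3, 3.5, 7.5]
grip_width: 0.286
```

```bash
python3 look.py w4; python3 - <<'E'
import cv2,numpy as np
im=cv2.imread("pics/w4.png"); cv2.imwrite("pics/w4b.png",cv2.resize(im[60:280,170:370],(720,792),interpolation=cv2.INTER_CUBIC)[:600])
E
```

```text
9.85 [0.55261076 0.02379095 0.14553519] Fslide -2.1032363016747277 s -0.1786517501488964 0.2861369921912384
w2 edges at col 230: [(132, 42)]
[225 225 225 224 225 223 212 247 249 249 249 249 249 249 249]
w4 edges at col 230: [(144, 78), (145, 59)]
[217 217 217 217 217 217 217 217 217 217 217 216 197 247 251]
```

View pics/w4b.png

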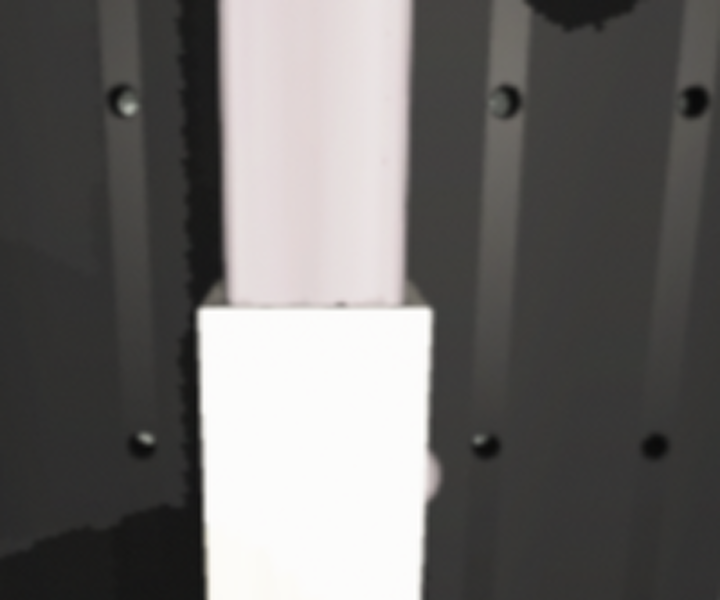

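The button is out through the next hole, a bump at (435,475) in the crop, and the pads haven't slipped. I'll lean onward until it catches.

Call:
move_arm --pt "0 0 0 0 0.0003 0 0.015" --pt "0 0 0 0 0.0005 0 0.015" --pt "0 0 0 0 0.0005 0 0.015"

```text
clock: 10.2
position: [0.5525, 0.0233, 0.1456]
ee_rot: [0.99, -0.141, 0.0, -0.0]
ft_force: [-3.4, 4.0, 8.2]
grip_width: 0.292
```

Call:
move_arm --pt "0 0 0 0 0.0003 0 0.015" --pt "0 0 0 0 0.0005 0 0.015" --pt "0 0 0 0 0.0005 0 0.015"

```text
clock: 10.5
position: [0.5523, 0.0229, 0.1455]
ee_rot: [0.99, -0.141, 0.0, -0.0]
ft_force: [-3.6, 3.0, 8.4]
grip_width: 0.284
```

Call:
move_arm --pt "0 0 0 0 0.0003 0 0.015" --pt "0 0 0 0 0.0005 0 0.015" --pt "0 0 0 0 0.0005 0 0.015"

```text
clock: 10.8
position: [0.5522, 0.0226, 0.1455]
ee_rot: [0.99, -0.141, 0.0, -0.0]
ft_force: [-3.6, 3.9, 7.7]
grip_width: 0.287
```

Call:
move_arm --pt "0 0 0 0 0.0003 0 0.015" --pt "0 0 0 0 0.0005 0 0.015" --pt "0 0 0 0 0.0005 0 0.015"

```text
clock: 11.1
position: [0.5522, 0.0224, 0.1455]
ee_rot: [0.99, -0.141, 0.0, -0.001]
ft_force: [-2.6, 5.1, 7.2]
grip_width: 0.285
```

Call:
move_arm --pt "0 0 0 0 0.0003 0 0.015" --pt "0 0 0 0 0.0005 0 0.015" --pt "0 0 0 0 0.0005 0 0.015"

```text
clock: 11.4
position: [0.5522, 0.0223, 0.1455]
ee_rot: [0.99, -0.141, 0.0, -0.001]
ft_force: [-1.3, 6.1, 5.4]
grip_width: 0.284
```

Call:
move_arm --pt "0 0 0 0 0.0003 0 0.015" --pt "0 0 0 0 0.0005 0 0.015" --pt "0 0 0 0 0.0005 0 0.015"

```text
clock: 11.7
position: [0.5522, 0.0222, 0.1456]
ee_rot: [0.99, -0.14, 0.001, -0.001]
ft_force: [-1.1, 7.3, 5.0]
grip_width: 0.283
```

Call:
move_arm --pt "0 0 0 0 0.0005 0 0.015" --pt "0 0 0 0 0.001 0 0.015" --pt "0 0 0 0 0.0014 0 0.015" --pt "0 0 0 0 0.0014 0 0.015"

```text
clock: 12.1
position: [0.5521, 0.0219, 0.1456]
ee_rot: [0.99, -0.14, 0.001, -0.002]
ft_force: [2.4, 10.7, 3.1]
grip_width: 0.282
```

Call:
move_arm --pt "0 0 0 0 0.0004 0 0.015" --pt "0 0 0 0 0.0006 0 0.015" --pt "0 0 0 0 0.0006 0 0.015"

```text
clock: 12.4
position: [0.552, 0.0218, 0.1456]
ee_rot: [0.99, -0.14, 0.001, -0.002]
ft_force: [3.7, 12.2, 2.5]
grip_width: 0.286
```

Call:
move_arm --pt "0 0 0 0 0 0 0.015" --pt "0 0 0 0 0 0 0.015" --pt "0 0 0 0 0 0 0.015" --pt "0 0 0 0 0 0 0.015" --pt "0 0 0 0 0 0 0.015" --pt "0 0 0 0 0 0 0.015"

```text
clock: 13.0
position: [0.552, 0.0218, 0.1456]
ee_rot: [0.99, -0.14, 0.001, -0.002]
ft_force: [3.3, 12.0, 1.7]
grip_width: 0.288
```

The lean held at about 12 N for over 0.6 s. Now I'll tug back.

Call:
move_arm --pt "0 0 0 0 -0.0015 0 0.015" --pt "0 0 0 0 -0.003 0 0.015" --pt "0 0 0 0 -0.0045 0 0.015" --pt "0 0 0 0 -0.006 0 0.015" --pt "0 0 0 0 -0.007 0 0.015" --pt "0 0 0 0 -0.007 0 0.015"

```text
clock: 13.6
position: [0.553, 0.025, 0.1455]
ee_rot: [0.99, -0.141, -0.0, 0.0]
ft_force: [-4.8, 0.9, 10.3]
grip_width: 0.287
```

Call:
move_arm --pt "0 0 0 0 -0.0005 0 0.015" --pt "0 0 0 0 -0.001 0 0.015" --pt "0 0 0 0 -0.001 0 0.015"

```text
clock: 13.9
position: [0.5532, 0.0258, 0.1455]
ee_rot: [0.99, -0.141, -0.0, 0.0]
ft_force: [-5.7, -0.5, 9.7]
grip_width: 0.289
```

Call:
move_arm --pt "0 0 0 0 -0.0005 0 0.015" --pt "0 0 0 0 -0.001 0 0.015" --pt "0 0 0 0 -0.001 0 0.015"

```text
clock: 14.2
position: [0.5533, 0.0261, 0.1455]
ee_rot: [0.99, -0.142, -0.0, 0.001]
ft_force: [-7.6, -2.7, 11.8]
grip_width: 0.285
```

Call:
move_arm --pt "0 0 0 0 -0.0005 0 0.015" --pt "0 0 0 0 -0.001 0 0.015" --pt "0 0 0 0 -0.0015 0 0.015" --pt "0 0 0 0 -0.0015 0 0.015"

```text
clock: 14.6
position: [0.5533, 0.0264, 0.1455]
ee_rot: [0.99, -0.142, -0.001, 0.002]
ft_force: [-10.5, -6.1, 15.6]
grip_width: 0.286
```

Call:
move_arm --pt "0 0 0 0 -0.0005 0 0.015" --pt "0 0 0 0 -0.001 0 0.015" --pt "0 0 0 0 -0.001 0 0.015"

```text
clock: 14.9
position: [0.5534, 0.0266, 0.1455]
ee_rot: [0.99, -0.142, -0.001, 0.002]
ft_force: [-13.0, -8.6, 17.3]
grip_width: 0.285
```

Call:
move_arm --pt "0 0 0 0 0 0 0.015" --pt "0 0 0 0 0 0 0.015" --pt "0 0 0 0 0 0 0.015" --pt "0 0 0 0 0 0 0.015" --pt "0 0 0 0 0 0 0.015" --pt "0 0 0 0 0 0 0.015"

```text
clock: 15.5
position: [0.5534, 0.0265, 0.1455]
ee_rot: [0.99, -0.142, -0.001, 0.002]
ft_force: [-12.6, -8.6, 17.0]
grip_width: 0.285
```

Call:
move_arm --pt "0 0 0 0 0.0015 0 0.015" --pt "0 0 0 0 0.003 0 0.015" --pt "0 0 0 0 0.0045 0 0.015" --pt "0 0 0 0 0.005 0 0.015" --pt "0 0 0 0 0.005 0 0.05" --pt "0 0 0 0 0.005 0 0.06" --pt "0 0 0 0 0.005 0 0.06" --pt "0 0 0 0 0.005 -0.04 0.06" --pt "0 0 0 0 0.005 -0.08 0.06" --pt "0 0 0 0 0.005 -0.13 0.06"

```text
clock: 16.5
position: [0.5521, 0.0243, 0.2751]
ee_rot: [0.99, -0.141, -0.001, 0.0]
ft_force: [2.1, -0.4, 0.1]
grip_width: 0.702
```

Call:
move_arm --pt "0 0 0 0 -0.0 -0.02 0.06" --pt "0 0 0 0 -0.03 -0.04 0.06" --pt "0 0 0 0 -0.03 -0.04 0.06" --pt "0 0 0 0 -0.03 -0.04 0.06"

```text
clock: 16.9
position: [0.5614, 0.0539, 0.3147]
ee_rot: [0.99, -0.141, 0.0, -0.0]
ft_force: [-0.3, -0.6, -0.6]
grip_width: 0.703
```

```bash
python3 - <<'E'
from workcell import manip,cams
from h import *
o=manip.get_obs(); print(o['clock'],o['position'],o['ft_force'],o['grip_width'])
A=[]
for n,(y,x) in {"wrist":(0,0),"side":(100,190),"scene":(130,180)}.items():
    im=np.ascontiguousarray(cams.camera(n)[:,:,::-1]); cv2.imwrite(f"pics/{n}9.png",im)
    A.append(im)
w=cv2.resize(A[0],(400,300)); s=cv2.resize(A[1][80:260,180:320],(400,514)); c=cv2.resize(A[2][140:260,210:380],(400,282))
cv2.imwrite("pics/fin.png",np.hstack([np.vstack([w,c])[:582],np.vstack([s,np.zeros((68,400,3),np.uint8)])]))
E
```

```text
16.9 [0.56142115 0.05391594 0.31466333] [-0.27638361 -0.58104995 -0.56244248] 0.7034028663832314
```

View pics/fin.png

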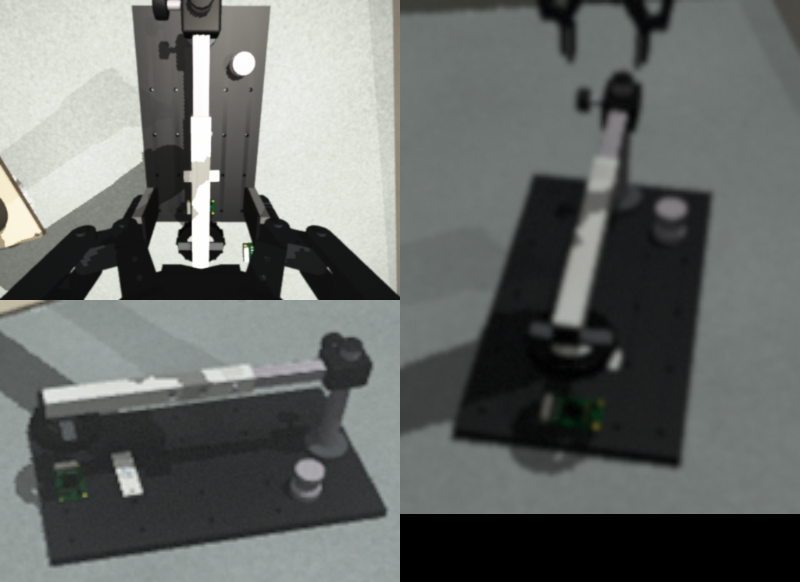

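```bash
python3 -c "
from workcell import manip
print(manip.hand_in())"
```

```text
the job is handed in; nothing more can be done
None
```

I slid the sleeve one hole outward, away from the column, and the ring light is now over the middle-sized board on the plate. The job is handed in at about 17 s of the 51 s allowed; no verdict is reported.

- **Catch:** I felt a jump at about 40 mm of travel, and a wrist picture showed the button out through the next hole.
- **Lean and tug:** leaning onward held steady at about 12 N, and tugging back at about 12 N, each for at least 0.6 s. The sleeve stopped both ways, with roughly 4 mm of free play between the stops. That is a little more than the 3 mm stated, probably from some give in the grip.
- **Final state:** the hand is clear of the sleeve and reads almost no force. In the last pictures the board, slide and loupe look undisturbed. The blower and tray were outside those crops, but the arm did not go near them again.
- **Light over the board:** I did not measure the final distance directly. The light's starting position plus about 40 mm of travel puts it within a few millimetres of the board's centre, and the last pictures agree.

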